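# Tip the cup stand and draw two stuck nested cups

### The job

Tip the cup stand's cradle forward to a lean of 30 degrees by its black bar and let go of it, so that it stays there by itself. Then draw the tightly nested blue cup straight out of the stack along the lean, leaving the orange one seated, and set it upright, without dropping it, fully on the coaster with the blue ring; after that do the same with the orange cup and the coaster with the orange ring. Leave the cradle leaning at 30 degrees and the other things on the worktop undisturbed.

Things in the scene. Friction and masses are not known exactly. Their poses are not given: they have to be found in the camera images.
- rack: Fixed tilting cup stand: wooden base 90 (x) x 116 (y) x 12 mm, two upright cheeks (8 mm thick, inner faces 86 mm apart, tops at 93 mm) with the cradle's hinge between them, 75 mm above the worktop. Origin under the base's centre, z up, -x the front (to which the cradle leans), y along the hinge. A red mark on each cheek shows 30 degrees.
- cradle (a joint): Lean of the cradle from upright towards the stand's front, rad (starts at 0, stop at 1.0). Friction hinge: it stays where it is left; moving it takes about 14 N at the bar.
- cradle_axis (a point): Centre of the hinge, on the axis of the cup stack. Its axes turn with the cradle: z along the stack out of its mouth, y along the hinge. With the cups nested the orange cup's origin lies at z = -19 mm and the blue one's at z = +7 mm (blue rim at +77 mm).
- cradle_bar (a point): Middle of the cradle's handle: a black round bar 12 mm across and 44 mm long, parallel to the hinge, 65 mm above it along the cradle's z and 91 mm along +y from the stack's axis; it is held at its inner end by an 8 mm rod that rises from the hinge 70 mm from the stack's axis.
- cup_blue: Blue stacking cup, 70 mm tall: base 38 mm across, taper to 52 mm at 44 mm up, there a shoulder to a straight grip band 60 mm across up to the rim. Origin: centre of base, z to the rim. 0.05 to 0.11 kg. Top of the stack: its taper sits 44 mm deep in the orange cup, its band shows (26 mm). Rubber nubs in the orange cup's mouth hold it with about 3 to 6 N over the first 10 mm.
- cup_orange: Orange stacking cup, 70 mm tall: base 38 mm across, taper to 52 mm at 44 mm up, there a shoulder to a straight grip band 60 mm across up to the rim. Origin: centre of base, z to the rim. 0.05 to 0.11 kg. Nested in the same way, under the blue cup, in a steel cup of that shape fixed in the cradle, whose nubs hold it with about 5 to 9 N.
- coaster_blue: Round cork coaster with a blue ring, 100 mm across, 5 mm thick, fixed to the worktop. Origin at the centre of its underside.
- coaster_orange: The same coaster with an orange ring. (Behind all this a wall cabinet overhangs the worktop: underside 0.57 m above it, front at about x = 0.60 m; keep wrist and elbow clear.)
- tin: Bystander: short round tin, 75 mm across, height 58 mm. Loose. Origin at the centre of its underside.
- shaker: Bystander: white salt shaker with a grey cap, 44 mm across, height 90 mm. Loose. Origin at the centre of its underside.
- mug: Bystander: white mug with pink stripes, 84 mm across (120 with its handle), height 97 mm. Loose. Origin at the centre of its underside.
- jar: Bystander: glass jar with a red lid, 92 mm across, height 149 mm. Loose. Origin at the centre of its underside.
- soap: Bystander: washing-up liquid bottle, 51 x 79 mm, height 237 mm. Loose. Origin at the centre of its underside.
- bowl: Bystander: small white bowl with a flower pattern, 115 mm across, height 56 mm. Loose. Origin at the centre of its underside.
Not all that is in view belongs to the job. There is more than one size of the cup_orange; the job needs the larger.

How it is judged:
On the way, in this order (a step that is already met when the one before it is completed fails the run):
1. the cradle leans 30 degrees (24 to 36) and stays there with nothing of the robot touching it, both cups still seated (value of joint cradle between 0.42 and 0.63 rad and contact force between each of the arm, the fingers and cradle below 0.1 N and velocity of joint cradle below 0.03 rad/s and z of cup_blue in the frame of cradle_axis between 0.001 and 0.013 m and distance between each of cup_blue, cup_orange and cradle_axis below 0.025 m and z of cup_orange in the frame of cradle_axis between -0.025 and -0.013 m), for 0.3 s.
2. the blue cup, held by the fingers, is drawn 40 mm straight out along the cradle's axis (within 15 mm and 11 degrees of it), the orange cup left seated and the cradle at its lean (z of cup_blue in the frame of cradle_axis above 0.047 m and x of cup_blue in the frame of cradle_axis between -0.015 and 0.015 m and y of cup_blue in the frame of cradle_axis between -0.015 and 0.015 m and angle between the z axis of cup_blue and the z axis of cradle_axis, either way round below 0.2 rad and contact force between the fingers and cup_blue above 0.3 N and value of joint cradle between 0.42 and 0.63 rad and z of cup_orange in the frame of cradle_axis between -0.025 and -0.013 m and distance between cup_orange and cradle_axis below 0.025 m).
3. the blue cup is set down upright on the blue-ringed coaster while still held (horizontal distance between cup_blue and coaster_blue below 0.03 m and height (world z) of cup_blue below 0.01 m and angle between cup_blue's own z axis and vertical below 0.12 rad and contact force between cup_blue and coaster_blue above 0.1 N and contact force between the fingers and cup_blue above 0.3 N).
4. the orange cup, held by the fingers, is drawn 40 mm straight out along the cradle's axis (within 15 mm and 11 degrees of it), the cradle at its lean (z of cup_orange in the frame of cradle_axis above 0.021 m and x of cup_orange in the frame of cradle_axis between -0.015 and 0.015 m and y of cup_orange in the frame of cradle_axis between -0.015 and 0.015 m and angle between the z axis of cup_orange and the z axis of cradle_axis, either way round below 0.2 rad and contact force between the fingers and cup_orange above 0.3 N and value of joint cradle between 0.42 and 0.63 rad).
5. the orange cup is set down upright on the orange-ringed coaster while still held (horizontal distance between cup_orange and coaster_orange below 0.03 m and height (world z) of cup_orange below 0.01 m and angle between cup_orange's own z axis and vertical below 0.12 rad and contact force between cup_orange and coaster_orange above 0.1 N and contact force between the fingers and cup_orange above 0.3 N).
At the end, for the whole second after the job is handed in: The blue cup stands on the blue-ringed coaster and the orange cup on the orange-ringed one, each upright (within 7 degrees) with its centre within 30 mm of the coaster's, released and at rest; the cradle is at rest leaning 24 to 36 degrees (horizontal distance between cup_blue and coaster_blue below 0.03 m and height (world z) of each of cup_blue, cup_orange below 0.01 m and angle between each of cup_blue, cup_orange's own z axis and vertical below 0.12 rad and horizontal distance between cup_orange and coaster_orange below 0.03 m and value of joint cradle between 0.42 and 0.63 rad and linear speed of each of cup_blue, cup_orange below 0.02 m/s and velocity of joint cradle between -0.03 and 0.03 rad/s); the robot touches nothing.
It fails at once if one of the bystanders is pushed more than 20 mm or tipped over (distance of any of tin, shaker, mug, jar, soap, bowl from where it was at the start of the episode above 0.02 m or angle between any of tin, shaker, mug, jar, soap, bowl's own z axis and vertical above 0.4 rad).
It fails at once if a cup is knocked over or turned past 60 degrees (angle between any of cup_blue, cup_orange's own z axis and vertical above 1.05 rad).
It also fails if it takes over 72 s, if anything falls off the work surface, if the arm or the gripper's body presses on something with over 40 N, if the wrist force passes 120 N, or if a joint passes its speed limit or range.

### The arm

A 6-joint arm with a two-finger parallel gripper is mounted at the origin on a cart in front of the work surface, level with it; the furniture and walls round the work are solid. World frame = base frame: x ahead of the robot, y to its left, z up, the work surface at z = 0. Lengths are in m, angles in rad, forces in N, time in s.
With the tool pointing down it reaches from about 0.275 to 0.975 m from the base axis. Payload 8.4 kg.
Tool frame: the origin (TCP) lies midway between the tips of the shut fingers; the grasp point (between the pads) lies 19 mm behind it (manip.grasp_offset is the distance from the TCP to the grasp point, in m); z points along the fingers, y is the line along which they close (so a half turn about z gives the same grasp; the last joint's range is limited). The gripper opens to 92 mm and grips with 3 to 60 N. Pads are 20 mm wide; open, the fingers measure 128 mm over their backs; the gripper's body (75 mm by 189 mm) begins 69 mm behind the grasp point.
Start: joints at [1.302, 0.353, 1.633, -0, 1.155, -0.002], TCP at [0.165, 0.603, 0.215] pointing down, gripper open.
Joint ranges: [-2.63, 2.63], [-0.92, 2.1], [0.06, 2.66], [-1.3, 4.44], [0, 2.69], [-3.02, 3.02]. Speed limits (rad/s): [2.22, 2.22, 2.79, 3.14, 3.14, 3.14].

### API

Orientations are given as [roll, pitch, yaw] about the fixed x, y, z axes, in that order (R = Rz(yaw) Ry(pitch) Rx(roll)).
In Python, from workcell import state, imaging, workorder, manip gives the robot as it stands.
- The arm moves only by the tool send_rows, never from a script. Its argument "targets" is a list of rows, each a list of 3 entries, a list of its own where there are three numbers: the shift along the world's x, y, z in m, then the turn about the world's z in units of 6 degrees (1.0 is 6 degrees), then the opening, from 0 (shut) to 1 (fully open). In form: [[[dx, dy, dz], roll, hand], ...]. A call has 1 to 8 rows; each row shifts and turns the commanded pose from where the row before left it; what a row does not reach is not made up. A row lasts 1/10 s, in which the tool goes at most 50 mm and 8.59 degrees, less where a joint would pass 70% of its speed; a pose out of reach is approached as far as the arm can. A call is refused whole if a number of a shift passes 0.05 or a number of a turn 1, either way. A call with a gripper value outside its range is refused whole. The fingers move at their own pace and stop on an object; "newtons" is the grip in N (left out, the last holds). Time passes only in rows, so rows that do not move let the fingers close. It gives the time, the measured TCP pose, the force, the opening and the grip force at its end, in the units of the state.
- state(): the state, without advancing time (a new reading comes with each control period).
- imaging.grab_frame(name): name is "side" or "top" or "wrist"; returns a dict with "image" (420x560x3 uint8, blue, green, red), "vfov" (degrees; the focal length in pixels is half the picture's height over the tangent of half this angle, whatever the lens; pixels are square), "cx", "cy" (the principal point, pixels), "dist_coeffs" ([k1, k2, p1, p2, k3] as OpenCV has them; the pictures are not rectified), "R" (3x3) and "t" (3): a world point X has camera coordinates R X + t; the wrist camera has in their place "hand_eye" (4x4, takes a point from camera to tool coordinates, whose origin is the TCP and whose axes are the flange's). Camera axes: x right, y down, z forward; pixel columns grow to the right and rows downward; lengths in m; the calibration is good to about 2 mm. A picture is of the moment at which its call begins: read the wrist's pose just before it. There is no depth.
- workorder.hand_in(): hands the job in; it is judged then, once.
The state is a dict: "clock": time; "joints": joint angles; "joint_vel": joint speeds; "joint_torque": joint torques, N m; "tcp_pos": TCP position; "orientation": TCP orientation; "force": force on the tool from outside, world axes, zero at the start; "moment": the same for the moment, N m; "grip_width": finger opening in m; "grip_force": force on a finger pad.
Only numpy, scipy, OpenCV 4.12 (cv2) and the standard library are available. Lean on these libraries where they do the work, as an engineer would, in place of code of your own. Each camera call takes 0.05 s, during which the arm holds its last target. There are 200 camera calls.

## Working session

There is one attempt and no reset: what is moved stays moved. The work goes in short steps, Python scripts to look and compute and a tool call to move; the robot and the scene stay as the last step left them, time stands still between calls to the robot, and variables do not carry over. Pictures are saved under pics/ and viewed, at most 10 in all, crops included, and the job is handed in when it is done.

Besides the shell and the picture viewer there is one more tool, called after "Call:" as name(argument=value, ...), one argument or row to a line, values as JSON. send_rows: Moves the arm, as the interface text tells. Its arguments: {"type":"object","properties":{"targets":{"type":"array","items":{"type":"array"}},"newtons":{"type":"number"}},"required":["targets"]}

```bash
mkdir -p pics; ls; cat > h.py <<'E'
import numpy as np, cv2
from workcell import state, imaging, workorder, manip
from scipy.spatial.transform import Rotation as Rn
def grab(n):
    s=state(); f=imaging.grab_frame(n); h=f["image"].shape[0]
    fl=h/2/np.tan(np.radians(f["vfov"])/2)
    f["K"]=np.array([[fl,0,f["cx"]],[0,fl,f["cy"]],[0,0,1.]]); f["D"]=np.array(f["dist_coeffs"],float)
    if "hand_eye" in f:
        T=np.eye(4); T[:3,:3]=Rn.from_euler('xyz',s["orientation"]).as_matrix(); T[:3,3]=s["tcp_pos"]
        M=np.linalg.inv(T@np.array(f["hand_eye"])); f["R"],f["t"]=M[:3,:3],M[:3,3]
    f["R"]=np.array(f["R"]);f["t"]=np.array(f["t"]).ravel()
    return f
def rays(f,px):
    u=cv2.undistortPoints(np.array(px,float).reshape(-1,1,2),f["K"],f["D"]).reshape(-1,2)
    d=np.c_[u,np.ones(len(u))]@f["R"]; return -f["R"].T@f["t"],d/np.linalg.norm(d,axis=1)[:,None]
def plane(f,px,z):
    c,d=rays(f,px); return c+d*((z-c[2])/d[:,2])[:,None]
def proj(f,X):
    return cv2.projectPoints(np.array(X,float).reshape(-1,1,3),cv2.Rodrigues(f["R"])[0],f["t"],f["K"],f["D"])[0].reshape(-1,2)
def tri(c1,d1,c2,d2):
    A=np.c_[d1,-d2]; s=np.linalg.lstsq(A,c2-c1,rcond=None)[0]; return (c1+d1*s[0]+c2+d2*s[1])/2, np.linalg.norm(c1+d1*s[0]-c2-d2*s[1])
E
python3 - <<'E'
from h import *
for n in("side","top"):
    f=grab(n); cv2.imwrite(f"pics/{n}0.png",f["image"]); np.save(f"{n}0.npy",{k:v for k,v in f.items()},allow_pickle=True)
    print(n,f["vfov"],-f["R"].T@f["t"],f["R"][2],f["D"])
print(state(),manip.grasp_offset)
E
```

```text
pics
side 51.96534821551799 [ 0.55705641 -0.7151767   0.93619184] [ 0.03512555  0.68456429 -0.72810571] [-0.03237708  0.          0.          0.          0.        ]
top 54.989043048954734 [0.47974561 0.03284473 1.26353276] [ 0.11272626  0.02907907 -0.99320048] [-0.0962299  0.         0.         0.         0.       ]
{'clock': 0.1, 'joints': array([ 1.30159584e+00,  3.53556862e-01,  1.63404450e+00,  7.27564590e-06,
        1.15522296e+00, -2.42281762e-03]), 'joint_vel': array([ 0.0019653 ,  0.00048614, -0.00127676,  0.00174573,  0.00043675,
       -0.00147541]), 'joint_torque': array([ 9.20272805e-05, -5.94910669e+01, -3.34934056e+01,  6.99727004e-02,
        1.83691329e-02, -6.71655994e-05]), 'tcp_pos': array([0.16465829, 0.6024584 , 0.21395907]), 'orientation': array([-3.14036101e+00, -9.63682826e-06,  2.87481204e+00]), 'force': array([ 0.73384997, -0.34328382, -0.6147271 ]), 'moment': array([ 0.00402098, -0.05283186, -0.01809313]), 'grip_force': 0.0, 'grip_width': 0.09191294977429211} 0.0187
```

View pics/side0.png

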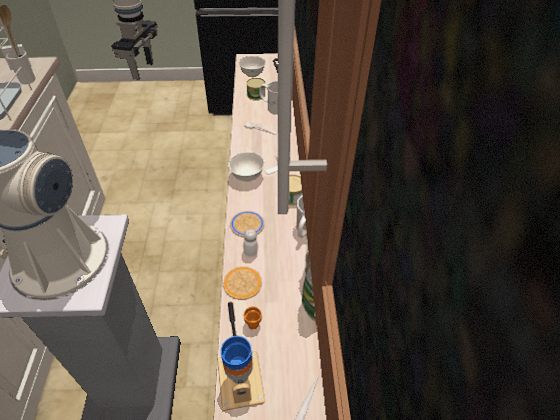

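View pics/top0.png

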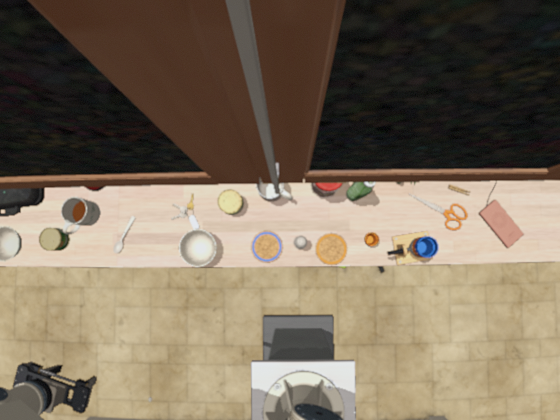

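```bash
python3 - <<'E'
from h import *
a=cv2.imread("pics/side0.png")[200:415,205:335]; b=cv2.imread("pics/top0.png")[215:275,235:445]
a=cv2.resize(a,None,fx=2.7,fy=2.7,interpolation=3); b=cv2.resize(b,None,fx=2.1,fy=2.1,interpolation=3)
W=np.zeros((581,351+441,3),np.uint8); W[:a.shape[0],:a.shape[1]]=a; W[:b.shape[0],351:351+b.shape[1]]=b
c=cv2.resize(cv2.imread("pics/top0.png")[225:275,360:450],None,fx=4.9,fy=4.9,interpolation=3); W[200:200+c.shape[0],351:351+c.shape[1]]=c
cv2.imwrite("pics/crop1.png",W)
E
```

```text
(no output)
```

View pics/crop1.png

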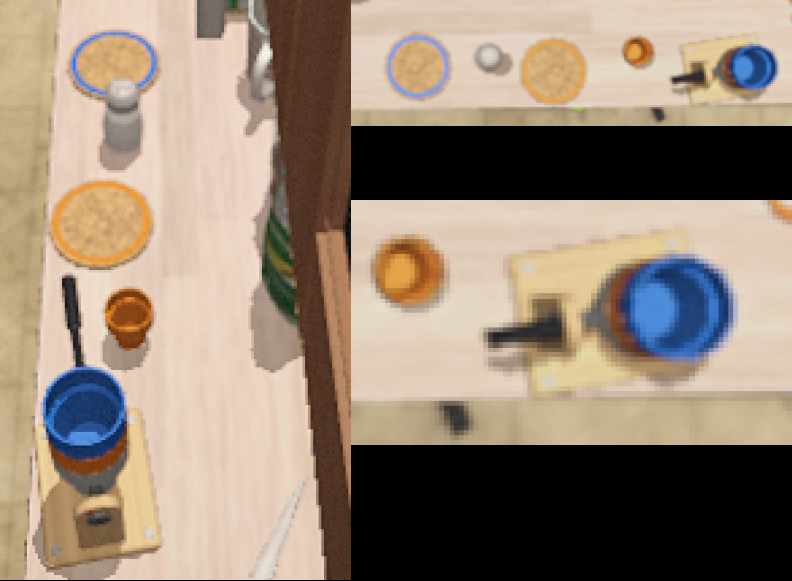

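```bash
python3 - <<'E'
from h import *
T=np.load("top0.npy",allow_pickle=True).item(); S=np.load("side0.npy",allow_pickle=True).item()
P=lambda *a:[(360+(x-351)/4.9, 225+(y-200)/4.9) for x,y in a]
cor=plane(T,P((512,255),(683,232),(538,397)),.012); print("corners\n",cor.round(3))
e=cor[1]-cor[0]; print("yaw",np.degrees(np.arctan2(e[0],-e[1])), "w",np.linalg.norm(e),np.linalg.norm(cor[2]-cor[0]))
print("bar tops",plane(T,P((487,338),(565,327)),.14).round(3))
h=cv2.cvtColor(T["image"],cv2.COLOR_BGR2HSV); H,Sa,V=[h[...,i].astype(int) for i in range(3)]
def blobs(m,n):
    k,l,st,c=cv2.connectedComponentsWithStats(m.astype(np.uint8)); return [(st[i],c[i]) for i in range(1,k) if st[i][4]>n], l
bm=(H>98)&(H<125)&(Sa>130); bm[:, :400]=0
ys,xs=np.nonzero(bm); hull=cv2.convexHull(np.c_[xs,ys].astype(np.int32)); el=cv2.fitEllipse(hull); print("blue rim px",el, plane(T,[el[0]],.152))
# coasters
for nm,x0,x1,cond in(("blue",250,285,(H>105)&(H<135)&(Sa>50)),("orange",313,350,(H>8)&(H<24)&(Sa>110))):
    m=cond.copy(); m[:,:x0]=0;m[:,x1:]=0;m[:230]=0;m[:266+2][262+6:]=0
    m[266:]=0
    ys,xs=np.nonzero(m); hull=cv2.convexHull(np.c_[xs,ys].astype(np.int32)); el=cv2.fitEllipse(hull); print(nm,el,plane(T,[el[0]],.005))
for nm,p,z in(("shaker",(300,242),.09),("bowl",(198,246),.056),("tin",(231,202),.058),("mug",(270,188),.097),("jar",(326,187),.149),("soap",(370,183),.237),("small",(372.5,239.5),.04)):
    print(nm,plane(T,[p],z).round(3))
for nm,p,z in(("shaker",(250,235),.09),):print(nm,plane(S,[p],z).round(3))
a=plane(S,[(230,303),(233.5,330)],.14);print("bar side",a.round(3))
E
```

```text
corners
 [[ 0.528 -0.286  0.012]
 [ 0.541 -0.396  0.012]
 [ 0.439 -0.299  0.012]]
yaw 6.635850867961078 w 0.11097489250824345 0.09039558281830139
bar tops [[ 0.477 -0.237  0.14 ]
 [ 0.482 -0.282  0.14 ]]
blue rim px ((482.92742919921875, 188.67864990234375), (47.230857849121094, 184.36924743652344), 45.049842834472656) [[ 0.65229513 -0.51328418  0.152     ]]
blue ((266.4256896972656, 246.16876220703125), (28.635814666748047, 28.98697853088379), 7.974406719207764) [[0.50288195 0.10679223 0.005     ]]
orange ((331.0201721191406, 248.67886352539062), (30.028091430664062, 30.315095901489258), 116.88267517089844) [[ 0.49278929 -0.09362967  0.005     ]]
shaker [[0.512 0.004 0.09 ]]
bowl [[0.504 0.31  0.056]]
tin [[0.636 0.21  0.058]]
mug [[0.671 0.09  0.097]]
jar [[ 0.663 -0.069  0.149]]
soap [[ 0.657 -0.175  0.237]]
small [[ 0.518 -0.216  0.04 ]]
shaker [[ 0.518 -0.008  0.09 ]]
bar side [[ 0.479 -0.235  0.14 ]
 [ 0.488 -0.297  0.14 ]]
```

Call:
send_rows(
  targets=[
    [[0.016,-0.045,0.005],-0.95,1],
    [[0.016,-0.045,0.005],-0.95,1],
    [[0.016,-0.045,0],-0.95,1],
    [[0.016,-0.045,0],-0.95,1],
    [[0.016,-0.045,0],-0.95,1],
    [[0.016,-0.045,0],-0.95,1],
    [[0.016,-0.045,0],-0.95,1],
    [[0.016,-0.045,0],-0.95,1],
  ],
)

```text
clock: 0.9
tcp_pos: [0.2928, 0.2411, 0.2245]
orientation: [3.141, 0.0, 2.076]
force: [0.6, -0.3, -0.5]
grip_width: 0.0922
grip_force: 0.0
```

Call:
send_rows(
  targets=[
    [[0.016,-0.045,0],-0.95,1],
    [[0.016,-0.045,0],-0.95,1],
    [[0.016,-0.045,0],-0.95,1],
    [[0.016,-0.045,0],-0.9,1],
    [[0.016,-0.045,0],0,1],
    [[0.016,-0.045,0],0,1],
    [[0.016,-0.045,0],0,1],
    [[0.016,-0.045,0],0,1],
  ],
)

```text
clock: 1.7
tcp_pos: [0.4208, -0.1193, 0.2246]
orientation: [3.141, -0.0, 1.686]
force: [0.4, 0.0, -0.7]
grip_width: 0.0921
grip_force: 0.0
```

Call:
send_rows(
  targets=[
    [[0.016,-0.045,0],0,1],
    [[0.016,-0.045,0],0,1],
    [[0.016,-0.045,0],0,1],
    [[0.005,0,0],0,1],
    [[0,0,0],0,1],
  ],
)

```text
clock: 2.2
tcp_pos: [0.4737, -0.2527, 0.2239]
orientation: [-3.141, -0.001, 1.684]
force: [-0.3, -0.6, -0.3]
grip_width: 0.0918
grip_force: 0.0
```

```bash
python3 - <<'E'
from h import *
f=grab("wrist"); cv2.imwrite("pics/w1.png",f["image"]); np.save("w1.npy",f,allow_pickle=True)
g=grab("top"); cv2.imwrite("pics/t1.png",g["image"])
s=state(); print(s["tcp_pos"],np.degrees(s["orientation"]),s["joints"].round(2),s["force"],f["hand_eye"])
print(proj(f,[[.480,-.259,.14],[.49,-.349,.152]]))
E
```

```text
[ 0.47306335 -0.25111467  0.22411799] [-1.79934303e+02 -6.21011669e-02  9.66322212e+01] [-0.49  0.21  1.81  0.    1.12 -0.61] [-0.13956245  0.20625313 -0.06440243] [[-9.94615561e-05 -9.69951034e-01 -2.43300188e-01  6.92650139e-02]
 [ 9.99999990e-01 -1.20160638e-04  7.02357848e-05 -7.34244387e-04]
 [-9.73603779e-05 -2.43300179e-01  9.69951037e-01 -1.72150743e-01]
 [ 0.00000000e+00  0.00000000e+00  0.00000000e+00  1.00000000e+00]]
[[288.79319527 222.1125174 ]
 [288.22549752 319.34562544]]
```

View pics/w1.png

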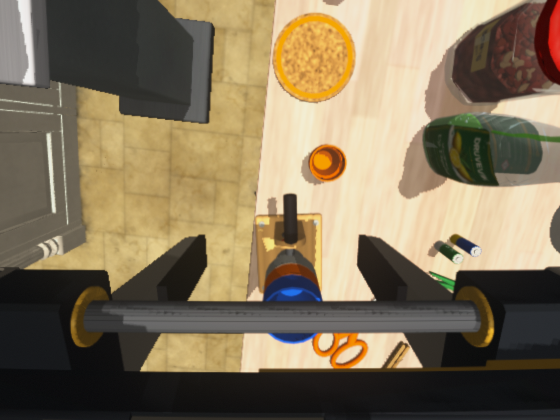

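```bash
python3 - <<'E'
from h import *
f=np.load("w1.npy",allow_pickle=True).item()
g=cv2.cvtColor(f["image"],cv2.COLOR_BGR2HSV)[180:260,270:312]
m=(g[...,2]<70).astype(np.uint8); ys,xs=np.nonzero(m)
for y in range(0,80,4):
    r=np.nonzero(m[y])[0]; print(y+180, (r.min()+270,r.max()+270) if len(r) else None,end=' ')
print(plane(f,[(290,195),(291,243)],.14), plane(f,[(257,215),(321,213),(327,268)],.012), plane(f,[(292,323)],.152))
m=cv2.inRange(cv2.cvtColor(f["image"],cv2.COLOR_BGR2HSV),(100,130,50),(125,255,255)); 
n,l,st,c=cv2.connectedComponentsWithStats(m); print([ (st[i],c[i]) for i in range(1,n) if st[i][4]>60])
E
```

```text
180 None 184 None 188 None 192 None 196 (np.int64(284), np.int64(295)) 200 (np.int64(284), np.int64(295)) 204 (np.int64(284), np.int64(295)) 208 (np.int64(284), np.int64(295)) 212 (np.int64(285), np.int64(295)) 216 (np.int64(284), np.int64(295)) 220 (np.int64(284), np.int64(296)) 224 (np.int64(284), np.int64(296)) 228 (np.int64(284), np.int64(297)) 232 (np.int64(283), np.int64(297)) 236 (np.int64(282), np.int64(297)) 240 (np.int64(284), np.int64(296)) 244 None 248 None 252 (np.int64(282), np.int64(296)) 256 None [[ 0.47811889 -0.23444654  0.14      ]
 [ 0.48433821 -0.27838148  0.14      ]] [[ 0.44419959 -0.29144449  0.012     ]
 [ 0.52827403 -0.27908382  0.012     ]
 [ 0.54809449 -0.35651524  0.012     ]] [[ 0.49395699 -0.35246867  0.152     ]]
[(array([ 265,  276,   56,   26, 1104], dtype=int32), array([292.14311594, 289.94565217])), (array([269, 333,  47,  10, 307], dtype=int32), array([292.35504886, 337.13680782]))]
```

Call:
send_rows(
  targets=[
    [[0.004,0,-0.02],0.25,1],
    [[0.0035,-0.001,-0.03],0,1],
    [[0,0,-0.03],0,1],
    [[0,0,-0.023],0,1],
    [[0,0,0],0,1],
    [[0,0,0],0,0.3],
    [[0,0,0],0,0.0],
    [[0,0,0],0,0.0],
  ],
  newtons=20,
)

```text
clock: 3.1
tcp_pos: [0.4821, -0.2533, 0.1231]
orientation: [3.14, 0.001, 1.713]
force: [0.8, -0.1, 0.1]
grip_width: 0.0703
grip_force: 0.0
```

Call:
send_rows(
  targets=[
    [[0,0,0],0,0],
    [[0,0,0],0,0],
    [[0,0,0],0,0],
    [[0,0,0],0,0.0],
    [[0,0,0],0,0.0],
  ],
)

```text
clock: 3.6
tcp_pos: [0.4812, -0.2532, 0.1216]
orientation: [-3.142, -0.0, 1.712]
force: [0.3, -0.2, -0.3]
grip_width: 0.0299
grip_force: 0.0
```

Call:
send_rows(
  targets=[
    [[0,0,0],0,0],
    [[0,0,0],0,0],
    [[0,0,0],0,0],
    [[0,0,0],0,0.0],
  ],
)

```text
clock: 4.0
tcp_pos: [0.4811, -0.2531, 0.1215]
orientation: [-3.141, -0.0, 1.712]
force: [-0.4, -0.2, -0.6]
grip_width: 0.0113
grip_force: 20.0
```

Call:
send_rows(
  targets=[
    [[-0.0039,-0.0006,-0.0002],0,0],
    [[-0.0039,-0.0005,-0.0003],0,0],
    [[-0.0039,-0.0006,-0.0007],0,0],
    [[-0.0038,-0.0005,-0.0007],0,0],
    [[-0.0038,-0.0005,-0.0012],0,0],
    [[-0.0037,-0.0005,-0.0012],0,0],
    [[-0.0036,-0.0005,-0.0016],0,0],
    [[-0.0035,-0.0005,-0.0017],0,0],
  ],
)

```text
clock: 4.8
tcp_pos: [0.4565, -0.2575, 0.1166]
orientation: [3.131, 0.003, 1.711]
force: [13.2, 9.4, 12.3]
grip_width: 0.011
grip_force: 20.0
```

Call:
send_rows(
  targets=[
    [[0,0,0],0,0],
    [[0,0,0],0,0],
  ],
)

```text
clock: 5.0
tcp_pos: [0.4558, -0.2575, 0.1163]
orientation: [3.133, 0.003, 1.711]
force: [11.2, 8.7, 11.8]
grip_width: 0.0113
grip_force: 20.0
```

Call:
send_rows(
  targets=[
    [[-0.002,0.0,-0.001],0,0],
    [[-0.002,0,-0.001],0,0],
    [[-0.002,0,-0.001],0,0],
    [[0,0,0],0,0],
    [[0,0,0],0,0],
  ],
)

```text
clock: 5.5
tcp_pos: [0.4505, -0.2584, 0.1135]
orientation: [3.132, 0.004, 1.711]
force: [12.7, 5.2, 10.3]
grip_width: 0.0113
grip_force: 20.0
```

```bash
python3 - <<'E'
from h import *
s=grab("side"); cv2.imwrite("pics/s2.png",s["image"]); np.save("s2.npy",s,allow_pickle=True)
w=grab("wrist"); a=cv2.resize(s["image"][290:415,190:290],None,fx=4.5,fy=4.5,interpolation=3)
W=np.zeros((565,792,3),np.uint8); W[:563,:450]=a[:563]; W[:,450:]=cv2.resize(w["image"][160:400,200:345],(342,565)); cv2.imwrite("pics/c2.png",W)
E
```

```text
Traceback (most recent call last):
ValueError: could not broadcast input array from shape (562,450,3) into shape (563,450,3)
```

Call:
send_rows(
  targets=[
    [[0.0025,0.001,0.001],0,0],
    [[0,0,0],0,0.5],
    [[0,0,0],0,0.5],
    [[0,0,0],0,0.5],
    [[0,0,0],0,0.5],
    [[0,0,0.02],0,0.82],
    [[0,0,0.04],0,0.82],
    [[0,0,0.04],0,0.82],
  ],
)

```text
clock: 6.4
tcp_pos: [0.4468, -0.2558, 0.2124]
orientation: [-3.14, -0.002, 1.712]
force: [-0.0, -0.4, -0.2]
grip_width: 0.065
grip_force: 0.0
```

Call:
send_rows(
  targets=[
    [[0,0,0.02],-1,0.82],
    [[0,0,0],-1,0.82],
    [[0,0,0],-1,0.82],
    [[0,0,0],-1,0.82],
  ],
)

```text
clock: 6.8
tcp_pos: [0.4474, -0.2562, 0.232]
orientation: [-3.142, -0.0, 1.289]
force: [1.2, -0.0, 0.2]
grip_width: 0.0754
grip_force: 0.0
```

```bash
python3 - <<'E'
from h import *
s=grab("side"); cv2.imwrite("pics/s2.png",s["image"]); np.save("s2.npy",s,allow_pickle=True)
t=grab("top"); np.save("t2.npy",t,allow_pickle=True)
w=grab("wrist"); np.save("w2.npy",w,allow_pickle=True); cv2.imwrite("pics/w2.png",w["image"])
W=np.zeros((565,792,3),np.uint8); W[:,:450]=cv2.resize(s["image"][290:415,190:290],(450,565),interpolation=3); W[:,450:]=cv2.resize(w["image"][160:400,200:345],(342,565)); cv2.imwrite("pics/c2.png",W)
print(state()["tcp_pos"])
E
```

```text
[ 0.44746686 -0.25621963  0.2317975 ]
```

View pics/c2.png

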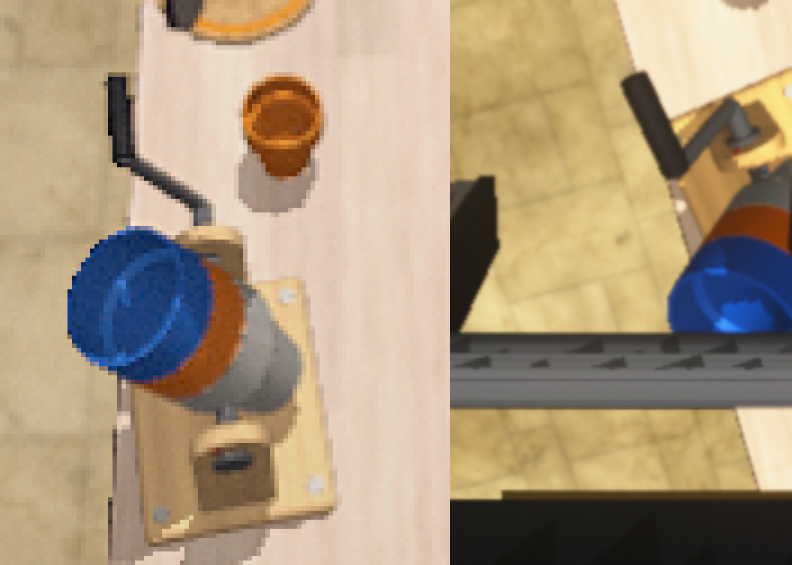

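```bash
python3 - <<'E'
from h import *
s=np.load("s2.npy",allow_pickle=True).item();w=np.load("w2.npy",allow_pickle=True).item();t=np.load("t2.npy",allow_pickle=True).item()
a=rays(s,[(216.2,306.6),(217.6,325.4)]);b=rays(w,[(278.8,194),(295,232)])
for i in (0,1): print(tri(a[0],a[1][i],b[0],b[1][i]))
print("side z.13",plane(s,[(216.2,306.6),(217.6,325.4)],.132),"wrist",plane(w,[(278.8,194),(295,232)],.132))
# blue rim ellipse in side: points of hull
for n,f,roi in(("s",s,(335,375,200,245)),("t",t,(230,275,400,450))):
    m=cv2.inRange(cv2.cvtColor(f["image"],cv2.COLOR_BGR2HSV),(100,120,40),(126,255,255)); ys,xs=np.nonzero(m); k=(xs>200)&(ys>230); print(n,xs[k].min(),xs[k].max(),ys[k].min(),ys[k].max(),k.sum())
C=np.array([.494,-.346,.075]); X=np.array([.990,.139,0])
Y=np.array([-.139,.99,0])
for th in(24,27,30,33):
    r=np.radians(th); A=-np.sin(r)*X+[0,0,np.cos(r)]; U=np.cos(r)*X+np.array([0,0,np.sin(r)])
    ring=[C+.077*A+.03*(np.cos(p)*U+np.sin(p)*Y) for p in np.linspace(0,6.28,60)]
    for n,f in(("s",s),("t",t)):
        q=proj(f,ring); print(th,n,q.min(0).round(1),q.max(0).round(1),"bar",proj(f,[C+.065*A+.091*Y]).round(1))
E
```

```text
(array([ 0.44907842, -0.23999771,  0.13565302]), np.float64(0.001910277948479441))
(array([ 0.45359957, -0.28089995,  0.13045391]), np.float64(0.0023531427009259916))
side z.13 [[ 0.44954875 -0.2377917   0.132     ]
 [ 0.45497568 -0.28167701  0.132     ]] wrist [[ 0.44788765 -0.24078155  0.132     ]
 [ 0.45250118 -0.28051988  0.132     ]]
s 205 257 231 373 826Traceback (most recent call last):
  File "<stdin>", line 8, in <module>
    return umr_minimum(a, axis, None, out, keepdims, initial, where)
ValueError: zero-size array to reduction operation minimum which has no identity
```

Call:
send_rows(
  targets=[
    [[0.002,-0.012,0],-1,0.82],
    [[0.002,-0.012,0],-1,0.82],
    [[0.002,-0.012,0],-1,0.82],
    [[0.002,-0.012,0],-1,0.82],
    [[0.002,-0.012,0],-1,0.82],
    [[0.002,-0.012,0],-1,0.82],
    [[0.002,-0.012,0],-1,0.82],
    [[0.0015,-0.01,0],-1,0.82],
  ],
)

```text
clock: 7.75
tcp_pos: [0.4631, -0.3508, 0.2317]
orientation: [-3.141, 0.0, 0.455]
force: [-0.8, 0.5, -0.7]
grip_width: 0.0753
grip_force: 0.0
```

Call:
send_rows(
  targets=[
    [[0,0,0],-1,0.82],
    [[0,0,0],-1,0.82],
    [[0,0,0],-1,0.82],
    [[0,0,-0.02],0,0.82],
    [[0,0,0],0,0.82],
  ],
)

```text
clock: 8.25
tcp_pos: [0.4619, -0.3494, 0.2098]
orientation: [-3.139, 0.003, 0.145]
force: [0.9, -0.3, -0.5]
grip_width: 0.0752
grip_force: 0.0
```

```bash
python3 - <<'E'
from h import *
w=grab("wrist"); s=grab("side"); st=state(); print(st["tcp_pos"],np.degrees(st["orientation"]))
W=np.hstack([w["image"][::1,::1],cv2.resize(s["image"][250:415,180:275],(240,420))]); cv2.imwrite("pics/c3.png",W)
print(proj(w,[[.494-.469*.077*.99,-.346-.469*.077*.139,.075+.883*.077]]))
E
```

```text
[ 0.46287776 -0.35008328  0.21176431] [-1.79944094e+02  5.39035210e-02  8.23632514e+00]
[[284.60875932 221.98304089]]
```

View pics/c3.png

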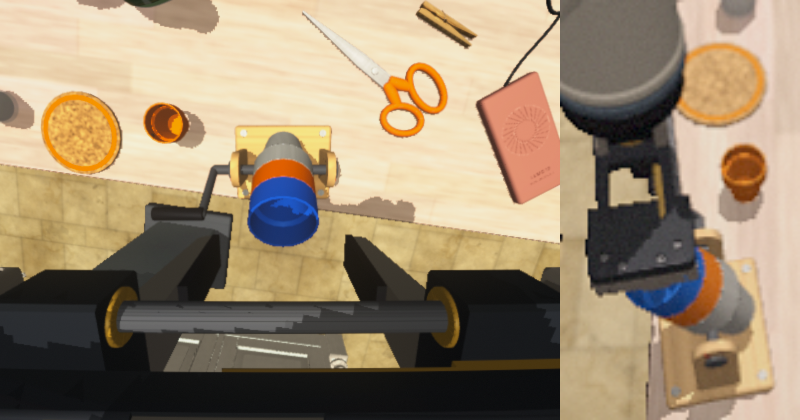

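Call:
send_rows(
  targets=[
    [[0,0,-0.02],0,0.79],
    [[0,0,-0.02],0,0.79],
    [[0,0,-0.02],0,0.79],
    [[0,0,-0.016],0,0.79],
    [[0,0,-0.012],0,0.79],
    [[0,0,0],0,0.79],
  ],
)

```text
clock: 8.95
tcp_pos: [0.4627, -0.3499, 0.123]
orientation: [-3.14, 0.001, 0.142]
force: [-0.0, 0.7, -1.1]
grip_width: 0.0725
grip_force: 0.0
```

Call:
send_rows(
  targets=[
    [[0,0,0],0,0.5],
    [[0,0,0],0,0.4],
    [[0,0,0],0,0.4],
    [[0,0,0],0,0.4],
    [[0,0,0],0,0.4],
  ],
  newtons=25,
)

```text
clock: 9.45
tcp_pos: [0.4636, -0.3508, 0.1248]
orientation: [3.14, -0.001, 0.142]
force: [0.2, -0.1, 4.5]
grip_width: 0.0598
grip_force: 25.0
```

Call:
send_rows(
  targets=[
    [[-0.0014,-0.0002,0.0026],0,0.4],
    [[-0.0014,-0.0002,0.0026],0,0.4],
    [[-0.0028,-0.0004,0.0053],0,0.4],
    [[-0.0028,-0.0004,0.0053],0,0.4],
    [[-0.0028,-0.0004,0.0053],0,0.4],
    [[-0.0028,-0.0004,0.0053],0,0.4],
    [[-0.0028,-0.0004,0.0053],0,0.4],
    [[-0.0028,-0.0004,0.0053],0,0.4],
  ],
)

```text
clock: 10.25
tcp_pos: [0.4433, -0.3532, 0.1615]
orientation: [3.142, -0.0, 0.142]
force: [-0.1, 0.6, -1.6]
grip_width: 0.06
grip_force: 25.0
```

Call:
send_rows(
  targets=[
    [[-0.0028,-0.0004,0.0053],0,0.4],
    [[-0.0028,-0.0004,0.0053],0,0.4],
    [[-0.0028,-0.0004,0.0053],0,0.4],
    [[0,0,0],0,0.4],
  ],
)

```text
clock: 10.65
tcp_pos: [0.4352, -0.3546, 0.1778]
orientation: [3.141, -0.001, 0.141]
force: [0.9, 0.5, -0.8]
grip_width: 0.0596
grip_force: 25.0
```

```bash
python3 - <<'E'
from h import *
w=grab("wrist"); s=grab("side"); st=state(); print(st["tcp_pos"],np.degrees(st["orientation"]))
W=np.hstack([w["image"],cv2.resize(s["image"][220:415,170:282],(240,420))]); cv2.imwrite("pics/c4.png",W)
E
```

```text
[ 0.43519055 -0.35436248  0.17700614] [ 1.79988519e+02 -1.38125481e-02  8.10624485e+00]
```

View pics/c4.png

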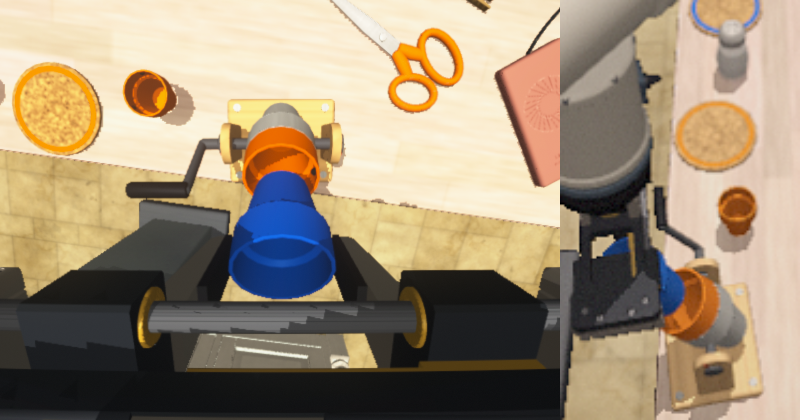

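Call:
send_rows(
  targets=[
    [[-0.0028,-0.0004,0.0053],0,0.4],
    [[-0.0028,-0.0004,0.0053],0,0.4],
    [[-0.0028,-0.0004,0.0053],0,0.4],
    [[0,0,0.015],0,0.4],
    [[0,0.005,0.015],0,0.4],
    [[0.003,0.02,0.005],0,0.4],
    [[0.004,0.04,0],0,0.4],
    [[0.004,0.04,0],0,0.4],
  ],
)

```text
clock: 11.55
tcp_pos: [0.4379, -0.2497, 0.2288]
orientation: [3.141, -0.001, 0.14]
force: [0.8, -0.4, -0.7]
grip_width: 0.0597
grip_force: 25.0
```

Call:
send_rows(
  targets=[
    [[0.004,0.04,0],0,0.4],
    [[0.004,0.04,0],0,0.4],
    [[0.004,0.04,0],0,0.4],
    [[0.004,0.04,0],0,0.4],
    [[0.004,0.04,0],0,0.4],
    [[0.004,0.04,0],0,0.4],
    [[0.004,0.04,0],0,0.4],
    [[0.004,0.04,0],0,0.4],
  ],
)

```text
clock: 12.35
tcp_pos: [0.4697, 0.0714, 0.2288]
orientation: [-3.142, -0.001, 0.142]
force: [0.4, -0.9, -1.4]
grip_width: 0.0597
grip_force: 25.0
```

Call:
send_rows(
  targets=[
    [[0.004,0.02,0],0,0.4],
    [[0,0.012,0],0,0.4],
    [[0,0,0],0,0.4],
    [[0,0,0],0,0.4],
  ],
)

```text
clock: 12.75
tcp_pos: [0.4735, 0.1009, 0.228]
orientation: [3.141, 0.0, 0.142]
force: [0.1, 0.3, -0.4]
grip_width: 0.0598
grip_force: 25.0
```

```bash
python3 - <<'E'
from h import *
w=grab("wrist"); s=grab("side"); st=state(); print(st["tcp_pos"],np.degrees(st["orientation"]),st["joints"].round(2),st["force"],st["moment"])
m=cv2.inRange(cv2.cvtColor(w["image"],cv2.COLOR_BGR2HSV),(105,50,60),(135,255,255)); np.save("w5.npy",w,allow_pickle=True)
W=np.hstack([w["image"],cv2.resize(s["image"][130:350,180:305],(240,420))]); cv2.imwrite("pics/c5.png",W)
print(proj(w,[[.503,.107,.005]]),proj(s,[[.503,.107,.005]]))
E
```

```text
[0.47362198 0.10045987 0.2278917 ] [1.79982996e+02 2.73999900e-03 8.05738362e+00] [ 0.21  0.12  1.91 -0.    1.11  1.64] [ 0.22315077 -0.13099993 -1.63140188] [-0.03652233  0.1760197  -0.03471545]
[[281.2582235  163.09835829]] [[246.36860739 223.32748842]]
```

View pics/c5.png

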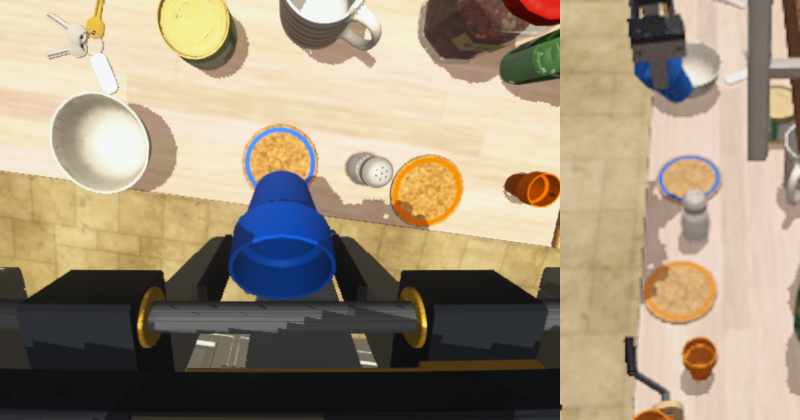

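Call:
send_rows(
  targets=[
    [[0,0.002,-0.04],0,0.4],
    [[0,0,-0.04],0,0.4],
    [[0,0,-0.04],0,0.4],
    [[0,0,-0.025],0,0.4],
    [[0,0,-0.016],0,0.4],
    [[0,0,0],0,0.4],
    [[0,0,0],0,0.4],
  ],
)

```text
clock: 13.55
tcp_pos: [0.474, 0.1028, 0.0671]
orientation: [3.142, 0.0, 0.14]
force: [0.7, -0.1, -0.2]
grip_width: 0.0598
grip_force: 25.0
```

Call:
send_rows(
  targets=[
    [[0,0,-0.003],0,0.4],
    [[0,0,-0.002],0,0.4],
    [[0,0,-0.002],0,0.4],
    [[0,0,0],0,0.4],
  ],
  newtons=10,
)

```text
clock: 13.95
tcp_pos: [0.4738, 0.1035, 0.0599]
orientation: [-3.142, -0.0, 0.142]
force: [-0.3, 0.4, -1.2]
grip_width: 0.0598
grip_force: 10.0
```

Call:
send_rows(
  targets=[
    [[0,0,-0.002],0,0.4],
    [[0,0,-0.002],0,0.4],
    [[0,0,-0.001],0,0.4],
    [[0,0,0],0,0.4],
  ],
  newtons=8,
)

```text
clock: 14.35
tcp_pos: [0.4744, 0.1038, 0.0555]
orientation: [-3.141, -0.001, 0.142]
force: [-0.4, 0.4, 9.8]
grip_width: 0.06
grip_force: 8.0
```

Call:
send_rows(
  targets=[
    [[0.003,0.0004,0.0004],0,0.4],
    [[0.003,0.0004,0.0003],0,0.4],
    [[0.003,0.0004,0.0002],0,0.4],
    [[0.003,0.0004,0],0,0.4],
  ],
)

```text
clock: 14.75
tcp_pos: [0.4859, 0.1053, 0.0558]
orientation: [-3.141, -0.0, 0.141]
force: [-1.2, 1.1, 2.9]
grip_width: 0.0597
grip_force: 8.0
```

```bash
python3 - <<'E'
from h import *
w=grab("wrist"); st=state(); print(st["tcp_pos"],st["force"],st["moment"])
cv2.imwrite("pics/w6.png",w["image"])
for p in("pics/c5.png","pics/w6.png"):
    i=cv2.imread(p)[:,:560]; m=cv2.inRange(cv2.cvtColor(i,cv2.COLOR_BGR2HSV),(105,150,40),(125,255,255))
    n,l,s,c=cv2.connectedComponentsWithStats(m); print([(s[k].tolist(),c[k].round(1)) for k in range(1,n) if s[k][4]>500])
E
```

```text
[0.48650691 0.10532848 0.05575925] [-0.57150849  0.69519622  2.61604748] [0.20718204 0.44289009 0.01243809]
[([228, 128, 109, 172, 10519], array([281.7, 238. ]))]
[([222, 141, 120, 160, 11307], array([281.9, 239.7]))]
```

Call:
send_rows(
  targets=[
    [[0.003,0.0004,-0.001],0,0.4],
    [[0.003,0.0004,-0.0007],0,0.4],
    [[0.003,0.0004,-0.0005],0,0.4],
    [[0.003,0.0004,-0.0005],0,0.4],
    [[0,0,0],0,0.4],
  ],
)

```text
clock: 15.3
tcp_pos: [0.4984, 0.1069, 0.053]
orientation: [-3.141, -0.001, 0.142]
force: [-0.3, 2.6, 3.3]
grip_width: 0.0598
grip_force: 8.0
```

```bash
python3 - <<'E'
from h import *
w=grab("wrist"); s=grab("side"); st=state(); print(st["tcp_pos"],st["force"],st["moment"])
W=np.hstack([w["image"],cv2.resize(s["image"][185:255,220:275],(240,420))]); cv2.imwrite("pics/c7.png",W)
E
```

```text
[0.49825869 0.10675485 0.05301645] [1.3892582  1.17282848 1.34039572] [0.33990419 0.00237321 0.02744489]
```

View pics/c7.png

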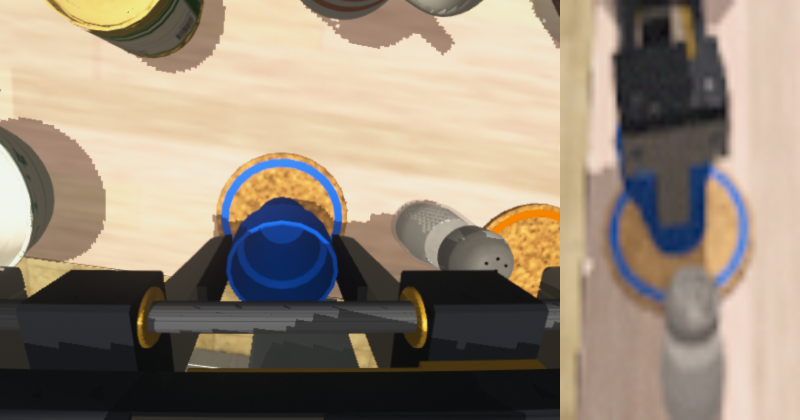

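Call:
send_rows(
  targets=[
    [[0.002,0.0003,-0.001],0,0.4],
    [[0.002,0,-0.001],0,0.4],
    [[0.001,0,-0.001],0,0.4],
    [[0,0,0],0,0.4],
    [[0,0,0],0,0.4],
  ],
)

```text
clock: 15.9
tcp_pos: [0.5039, 0.1074, 0.0505]
orientation: [-3.141, -0.002, 0.141]
force: [0.8, 3.9, 5.7]
grip_width: 0.06
grip_force: 8.0
```

```bash
python3 - <<'E'
from h import *
w=grab("wrist"); st=state(); print(st["tcp_pos"],st["force"],st["moment"])
cv2.imwrite("pics/w8.png",w["image"])
# rim ellipse: predicted for upright cup on coaster with centre under tcp vs lean
t=st["tcp_pos"];X=np.array([.990,.14,0]);Y=np.array([-.14,.99,0])
i=w["image"]; m=cv2.inRange(cv2.cvtColor(i,cv2.COLOR_BGR2HSV),(105,185,20),(125,255,255)); 
n,l,s,c=cv2.connectedComponentsWithStats(m); k=1+s[1:,4].argmax(); print(s[k],c[k])
for th in(-6,0,6,12,18,28):
    r=np.radians(th);A=-np.sin(r)*X+[0,0,np.cos(r)];U=np.cos(r)*X+np.array([0,0,np.sin(r)])
    G=np.array([t[0],t[1],t[2]+.0093]); o=[]
    for d,R in((.011,.03),(-.059,.019)):
        q=proj(w,[G+d*A+R*(np.cos(p)*U+np.sin(p)*Y) for p in np.linspace(0,6.28,60)]); o+=[q[:,1].min().round(1),q[:,1].max().round(1)]
    print(th,"rim rows",o[:2],"base rows",o[2:])
E
```

```text
[0.50390742 0.10740378 0.05052661] [0.86593724 3.51687132 6.75343324] [ 0.76718212 -0.03878288 -0.00338791]
[ 226  215  113   86 7664] [282.96124739 262.12774008]
-6 rim rows [np.float64(204.7), np.float64(310.6)] base rows [np.float64(207.4), np.float64(255.3)]
0 rim rows [np.float64(207.9), np.float64(309.6)] base rows [np.float64(199.9), np.float64(247.0)]
6 rim rows [np.float64(211.9), np.float64(308.0)] base rows [np.float64(192.6), np.float64(238.7)]
12 rim rows [np.float64(216.4), np.float64(305.9)] base rows [np.float64(185.6), np.float64(230.6)]
18 rim rows [np.float64(221.6), np.float64(303.3)] base rows [np.float64(178.9), np.float64(222.6)]
28 rim rows [np.float64(231.5), np.float64(298.0)] base rows [np.float64(168.6), np.float64(209.6)]
```

```bash
python3 - <<'E'
from h import *
i=cv2.imread("pics/w8.png"); 
for c in (282,300):
    print(c,[(r,*i[r,c].tolist()) for r in range(186,262,2)])
j=i[190:302,210:355]
g=cv2.cvtColor(j,cv2.COLOR_BGR2HSV); m=cv2.inRange(g,(105,185,20),(125,255,255))
for r in range(20,112,8):
    x=np.nonzero(m[r])[0]; print(r+190,x.min()+210 if len(x) else None,x.max()+210 if len(x) else None,len(x))
E
```

```text
282 [(186, 82, 163, 226), (188, 89, 178, 235), (190, 91, 181, 237), (192, 90, 179, 236), (194, 84, 168, 229), (196, 72, 143, 202), (198, 74, 144, 204), (200, 79, 155, 217), (202, 72, 138, 196), (204, 87, 58, 58), (206, 96, 47, 32), (208, 97, 47, 32), (210, 94, 45, 29), (212, 95, 46, 29), (214, 96, 46, 29), (216, 170, 79, 34), (218, 240, 130, 46), (220, 210, 95, 31), (222, 150, 69, 30), (224, 149, 68, 30), (226, 148, 67, 29), (228, 147, 67, 27), (230, 148, 67, 26), (232, 148, 67, 26), (234, 147, 66, 24), (236, 146, 65, 24), (238, 146, 65, 23), (240, 146, 65, 22), (242, 146, 64, 22), (244, 147, 65, 22), (246, 146, 65, 21), (248, 147, 65, 21), (250, 138, 62, 21), (252, 89, 38, 14), (254, 86, 36, 12), (256, 86, 37, 13), (258, 86, 37, 12), (260, 86, 37, 11)]
300 [(186, 86, 171, 231), (188, 92, 181, 237), (190, 94, 187, 241), (192, 84, 165, 227), (194, 79, 156, 218), (196, 85, 168, 229), (198, 84, 166, 228), (200, 52, 93, 134), (202, 46, 80, 116), (204, 50, 91, 131), (206, 57, 102, 145), (208, 85, 89, 113), (210, 87, 43, 31), (212, 87, 43, 30), (214, 87, 43, 29), (216, 87, 43, 29), (218, 100, 47, 27), (220, 233, 118, 40), (222, 234, 114, 33), (224, 195, 88, 30), (226, 148, 67, 29), (228, 147, 67, 27), (230, 148, 66, 25), (232, 148, 67, 26), (234, 148, 67, 25), (236, 147, 65, 24), (238, 146, 66, 24), (240, 142, 63, 23), (242, 108, 47, 18), (244, 83, 37, 17), (246, 81, 36, 16), (248, 81, 35, 13), (250, 82, 36, 14), (252, 82, 36, 13), (254, 82, 36, 13), (256, 82, 36, 13), (258, 82, 34, 11), (260, 82, 35, 11)]
210 224 338 12
218 222 340 50
226 223 340 79
234 224 339 67
242 234 330 89
250 230 334 102
258 227 336 105
266 226 338 108
274 226 337 112
282 229 334 106
290 233 331 99
298 238 325 88
```

```bash
cat > lean.py <<'E'
from h import *
def pred(w,t,zc=.005):
    X=np.array([.990,.14,0]);Y=np.array([-.14,.99,0])
    for th in(-6,-3,0,3,6,9,12,16):
        r=np.radians(th);A=-np.sin(r)*X+[0,0,np.cos(r)];U=np.cos(r)*X+np.array([0,0,np.sin(r)])
        zb=zc+.019*abs(np.sin(r)); g=(t[2]+.0093-zb)/np.cos(r); G=np.array([t[0],t[1],t[2]+.0093]); o=[]
        for d,R in((.07,.03),(.044,.03),(0,.019)):
            q=proj(w,[G+(d-g)*A+R*(np.cos(p)*U+np.sin(p)*Y) for p in np.linspace(0,6.28,90)]); o+=[q[:,1].min().round(1)]
        print(th,"rim/shoulder/base top rows",o)
E
python3 - <<'E'
from lean import *
w=grab("wrist"); pred(w,state()["tcp_pos"])
E
```

```text
-6 rim/shoulder/base top rows [np.float64(206.1), np.float64(200.5), np.float64(208.5)]
-3 rim/shoulder/base top rows [np.float64(208.0), np.float64(199.8), np.float64(204.8)]
0 rim/shoulder/base top rows [np.float64(209.9), np.float64(199.1), np.float64(201.1)]
3 rim/shoulder/base top rows [np.float64(212.8), np.float64(199.2), np.float64(198.0)]
6 rim/shoulder/base top rows [np.float64(216.0), np.float64(199.6), np.float64(195.0)]
9 rim/shoulder/base top rows [np.float64(219.4), np.float64(200.1), np.float64(192.1)]
12 rim/shoulder/base top rows [np.float64(223.1), np.float64(200.8), np.float64(189.2)]
16 rim/shoulder/base top rows [np.float64(228.0), np.float64(202.0), np.float64(185.6)]
```

Call:
send_rows(
  targets=[
    [[0,0,0.001],0,0.4],
    [[0,0,0.001],0,0.72],
    [[0,0,0],0,0.8],
    [[0,0,0],0,0.8],
    [[0,0,0.02],0,0.8],
    [[0,0,0.04],0,0.8],
    [[0,0,0.04],0,0.8],
    [[0,0,0.04],0,0.8],
  ],
)

```text
clock: 16.8
tcp_pos: [0.5023, 0.1068, 0.1932]
orientation: [3.141, 0.001, 0.142]
force: [1.5, 0.5, -0.0]
grip_width: 0.0737
grip_force: 0.0
```

```bash
python3 - <<'E'
from lean import *
w=grab("wrist"); st=state(); print(st["tcp_pos"],st["force"])
cv2.imwrite("pics/w9.png",w["image"]); i=w["image"]
m=cv2.inRange(cv2.cvtColor(i,cv2.COLOR_BGR2HSV),(105,185,20),(125,255,255)); n,l,s,c=cv2.connectedComponentsWithStats(m); k=1+s[1:,4].argmax(); print(s[k],c[k])
X=np.array([.99,.14,0]);Y=np.array([-.14,.99,0])
for z,R in((.075,.03),(.049,.03),(.005,.019),(.005,.05)):
    q=proj(w,[np.array([.504,.107,z])+R*(np.cos(p)*X+np.sin(p)*Y) for p in np.linspace(0,6.28,90)]); print(z,q.min(0).round(1),q.max(0).round(1))
E
```

```text
[0.50572228 0.10753493 0.19960528] [1.7283324  0.22703121 4.99863043]
[ 245  154   73   73 1516] [286.15237467 193.96042216]
0.075 [252.8 171.6] [313.1 230.5]
0.049 [255.1 168.6] [310.7 223.1]
0.005 [267.2 173.5] [298.4 204.2]
0.005 [241.8 147.3] [323.8 228.1]
```

```bash
python3 - <<'E'
from lean import *
i=cv2.imread("pics/w9.png"); m=cv2.inRange(cv2.cvtColor(i,cv2.COLOR_BGR2HSV),(100,120,20),(130,255,255)); n,l,s,c=cv2.connectedComponentsWithStats(m); print([(s[k].tolist(),c[k].round()) for k in range(1,n) if s[k][4]>30])
for r in range(150,232,6): print(r,''.join('B' if m[r,x] else '.' for x in range(236,330,2)))
s_=grab("side"); i=s_["image"]; m=cv2.inRange(cv2.cvtColor(i,cv2.COLOR_BGR2HSV),(100,120,20),(130,255,255)); m[:, :200]=0;m[:,290:]=0
n,l,s,c=cv2.connectedComponentsWithStats(m); print([(s[k].tolist(),c[k].round()) for k in range(1,n) if s[k][4]>20])
print(proj(s_,[[.503,.107,.075],[.503,.107,.005]]),state()["force"],state()["tcp_pos"],state()["grip_width"])
E
```

```text
[([244, 153, 75, 81, 3418], array([282., 198.]))]
150 ...............................................
156 ...............BBBBBBBBBBBBBBBB................
162 ..........BBBB..................BBBB...........
168 ........BB..........................BB.........
174 ......BB.............BBBBB............BB.......
180 .....BB.......BBBBBBBBBBBBBBBBBBB......BB......
186 ....BB.....BBBBBBBBBBBBBBBBBBBBBBBB.....BB.....
192 ....BB....BBBBBBBBBBBBBBBBBBBBBBBBBBB...BB.....
198 .....BB..BBBBBBBBBBBBBBBBBBBBBBBBBBBBB.BB......
204 ......BBBBBBBBBBBBBBBBBBBBBBBBBBBBBBBBBB.......
210 .......BBBBBBBBBBBBBBBBBBBBBBBBBBBBBBBB........
216 ..........BBBBBBBBBBBBBBBBBBBBBBBBBBB..........
222 ............BBBBBBBBBBBBBBBBBBBBBBB............
228 ...............BBBBBBBBBBBBBBBBB...............
[([232, 200, 25, 34, 464], array([245., 213.]))]
[[245.17857672 206.54200593]
 [246.36860739 223.32748842]] [ 0.40574436  0.01819123 -0.717206  ] [0.50582211 0.10754176 0.19701893] 0.07373274067390412
```

Call:
send_rows(
  targets=[
    [[-0.003,-0.045,0],0,0.8],
    [[-0.003,-0.045,0],0,0.8],
    [[-0.003,-0.045,0],0,0.8],
    [[-0.003,-0.045,0],0,0.8],
    [[-0.003,-0.045,0],0,0.8],
    [[-0.003,-0.045,0],0,0.8],
    [[-0.003,-0.045,0],0,0.8],
    [[-0.003,-0.045,0],0,0.8],
  ],
)

```text
clock: 17.7
tcp_pos: [0.4778, -0.2547, 0.1911]
orientation: [-3.141, 0.001, 0.141]
force: [0.5, 1.2, -0.0]
grip_width: 0.0736
grip_force: 0.0
```

Call:
send_rows(
  targets=[
    [[-0.003,-0.045,0],0,0.8],
    [[-0.003,-0.045,0],0,0.8],
    [[0,-0.006,0],0,0.8],
    [[0,0,0],0,0.8],
    [[0,0,0],0,0.8],
  ],
)

```text
clock: 18.2
tcp_pos: [0.4724, -0.3478, 0.1912]
orientation: [-3.14, 0.001, 0.142]
force: [-0.3, 0.5, 0.1]
grip_width: 0.0736
grip_force: 0.0
```

```bash
python3 - <<'E'
from lean import *
w=grab("wrist"); st=state(); print(st["tcp_pos"],np.degrees(st["orientation"])); i=w["image"]; cv2.imwrite("pics/w10.png",i)
m=cv2.inRange(cv2.cvtColor(i,cv2.COLOR_BGR2HSV),(4,170,60),(16,255,255)); n,l,s,c=cv2.connectedComponentsWithStats(m); print([(s[k].tolist(),c[k].round()) for k in range(1,n) if s[k][4]>300])
X=np.array([.99,.139,0]);Y=np.array([-.139,.99,0]);C=np.array([.494,-.346,.075])
for th in(25,28,31):
    r=np.radians(th);A=-np.sin(r)*X+[0,0,np.cos(r)];U=np.cos(r)*X+np.array([0,0,np.sin(r)]); print(th,end=' ')
    for d in(.051,.025):
        q=proj(w,[C+d*A+.03*(np.cos(p)*U+np.sin(p)*Y) for p in np.linspace(0,6.28,90)]); print(q.min(0).round(1),q.max(0).round(1),end=' ')
    print(proj(w,[C+.065*A+.113*Y,C+.065*A+.069*Y]).round(1).tolist())
E
```

```text
[ 0.47259664 -0.34748139  0.1914462 ] [-1.79931052e+02  4.15513613e-02  8.16118695e+00]
[([384, 69, 70, 77, 714], array([411., 109.])), ([136, 113, 47, 42, 1296], array([157., 133.])), ([248, 174, 71, 70, 3954], array([283., 208.]))]
25 [248.9 187.2] [320.6 241.7] [251.4 169.4] [317.8 222.5] [[144.9, 227.4], [199.0, 227.6]]
28 [249.1 191.1] [320.3 242.4] [251.5 171.7] [317.7 222.4] [[146.1, 230.4], [199.8, 230.6]]
31 [249.3 195. ] [320. 243.] [251.6 174.1] [317.6 222.1] [[147.4, 233.1], [200.6, 233.4]]
```

View pics/w10.png

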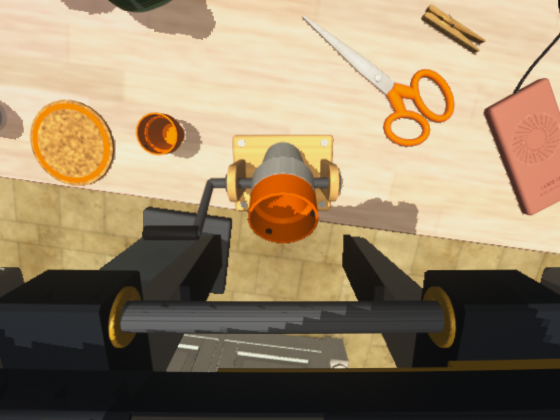

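Call:
send_rows(
  targets=[
    [[0.0025,-0.0015,-0.02],0,0.8],
    [[0,0,-0.025],0,0.8],
    [[0,0,-0.02],0,0.8],
    [[0,0,-0.015],0,0.8],
    [[0,0,-0.011],0,0.8],
    [[0,0,0],0,0.8],
    [[0,0,0],0,0.8],
  ],
)

```text
clock: 18.95
tcp_pos: [0.4757, -0.3504, 0.1014]
orientation: [3.141, -0.0, 0.142]
force: [0.9, 0.6, 0.3]
grip_width: 0.0735
grip_force: 0.0
```

Call:
send_rows(
  targets=[
    [[0,0,0],0,0.5],
    [[0,0,0],0,0.4],
    [[0,0,0],0,0.4],
    [[0,0,0],0,0.4],
    [[0,0,0],0,0.4],
  ],
  newtons=30,
)

```text
clock: 19.45
tcp_pos: [0.4752, -0.35, 0.1017]
orientation: [-3.141, -0.0, 0.141]
force: [-0.4, 3.9, 6.5]
grip_width: 0.0601
grip_force: 30.0
```

Call:
send_rows(
  targets=[
    [[-0.0014,-0.0002,0.0026],0,0.4],
    [[-0.0014,-0.0002,0.0026],0,0.4],
    [[-0.0028,-0.0004,0.0053],0,0.4],
    [[-0.0028,-0.0004,0.0053],0,0.4],
    [[-0.0028,-0.0004,0.0053],0,0.4],
    [[-0.0028,-0.0004,0.0053],0,0.4],
    [[-0.0028,-0.0004,0.0053],0,0.4],
    [[-0.0028,-0.0004,0.0053],0,0.4],
  ],
)

```text
clock: 20.25
tcp_pos: [0.4555, -0.3539, 0.1388]
orientation: [3.141, -0.0, 0.141]
force: [0.7, 0.3, -0.5]
grip_width: 0.0596
grip_force: 30.0
```

Call:
send_rows(
  targets=[
    [[-0.0028,-0.0004,0.0053],0,0.4],
    [[-0.0028,-0.0004,0.0053],0,0.4],
    [[-0.0028,-0.0004,0.0053],0,0.4],
    [[-0.0028,-0.0004,0.0053],0,0.4],
    [[-0.0028,-0.0004,0.0053],0,0.4],
    [[0,0,0],0,0.4],
  ],
)

```text
clock: 20.85
tcp_pos: [0.4417, -0.3556, 0.1653]
orientation: [3.141, -0.001, 0.141]
force: [0.1, -0.4, -0.4]
grip_width: 0.0598
grip_force: 30.0
```

```bash
python3 - <<'E'
from lean import *
w=grab("wrist"); st=state(); t=st["tcp_pos"]; print(t,st["force"]); i=w["image"]; cv2.imwrite("pics/w11.png",i)
hsv=cv2.cvtColor(i,cv2.COLOR_BGR2HSV)
m=cv2.inRange(hsv,(4,170,60),(16,255,255)); n,l,s,c=cv2.connectedComponentsWithStats(m); print([(s[k].tolist(),c[k].round()) for k in range(1,n) if s[k][4]>300])
X=np.array([.99,.139,0]);Y=np.array([-.139,.99,0]);C=np.array([.494,-.346,.075])
for th in(22,28,34):
    r=np.radians(th);A=-np.sin(r)*X+[0,0,np.cos(r)];U=np.cos(r)*X+np.array([0,0,np.sin(r)]); G=t+[0,0,.0095]
    o=[]
    for d,R in((.011,.03),(-.059,.019)):
        q=proj(w,[G+d*A+R*(np.cos(p)*U+np.sin(p)*Y) for p in np.linspace(0,6.28,90)]); o+=[q.min(0).round(1),q.max(0).round(1)]
    print(th,o,"bar",proj(w,[C+.065*A+.113*Y,C+.065*A+.069*Y]).round(1).tolist())
k=hsv[150:215,100:235,2]<60; ys,xs=np.nonzero(k); print("dark bar rows",[(x,(np.nonzero(k[:,x-100])[0]+150)[[0,-1]].tolist()) for x in range(120,200,10) if k[:,x-100].any()])
E
```

```text
[ 0.44171148 -0.3554804   0.16488181] [ 0.27185679 -0.50128937 -1.02389038]
[([116, 76, 55, 47, 1728], array([140.,  99.])), ([228, 170, 109, 129, 10173], array([282., 240.]))]
22 [array([228.9, 225.3]), array([337.7, 301. ]), array([257.4, 174.5]), array([308.6, 217.1])] bar [[116.8, 191.8], [179.8, 191.9]]
28 [array([229.1, 231.3]), array([337.5, 297.7]), array([257. , 168.4]), array([309.1, 209.4])] bar [[120.1, 199.6], [181.9, 199.7]]
34 [array([229.2, 237.8]), array([337.3, 294.1]), array([256.5, 162.8]), array([309.7, 201.8])] bar [[123.6, 206.5], [184.1, 206.6]]
dark bar rows [(120, [195, 208]), (130, [195, 208]), (140, [195, 209]), (150, [195, 209]), (160, [195, 209]), (170, [195, 209]), (180, [195, 209]), (190, [209, 209])]
```

Call:
send_rows(
  targets=[
    [[-0.0028,-0.0004,0.0053],0,0.4],
    [[-0.0028,-0.0004,0.0053],0,0.4],
    [[0,0,0.02],0,0.4],
    [[0,0,0.03],0,0.4],
    [[0.002,0.02,0],0,0.4],
    [[0.004,0.04,0],0,0.4],
    [[0.004,0.04,0],0,0.4],
    [[0.004,0.04,0],0,0.4],
  ],
)

```text
clock: 21.7
tcp_pos: [0.4498, -0.215, 0.2254]
orientation: [3.141, -0.0, 0.141]
force: [0.6, 0.3, -1.1]
grip_width: 0.0599
grip_force: 30.0
```

Call:
send_rows(
  targets=[
    [[0.004,0.04,0],0,0.4],
    [[0.004,0.04,0],0,0.4],
    [[0.004,0.03,0],0,0.4],
    [[0.001,0.008,0],0,0.4],
    [[0,0,0],0,0.4],
    [[0,0,0],0,0.4],
  ],
)

```text
clock: 22.3
tcp_pos: [0.4631, -0.099, 0.2252]
orientation: [3.141, -0.0, 0.142]
force: [0.4, 0.1, -1.4]
grip_width: 0.06
grip_force: 30.0
```

```bash
python3 - <<'E'
from lean import *
w=grab("wrist"); st=state(); t=st["tcp_pos"]; print(t); i=w["image"]
m=cv2.inRange(cv2.cvtColor(i,cv2.COLOR_BGR2HSV),(8,120,90),(24,255,255)); n,l,s,c=cv2.connectedComponentsWithStats(m); print([(s[k].tolist(),c[k].round()) for k in range(1,n) if s[k][4]>300])
q=proj(w,[np.array([.493,-.094,.005])+.05*np.array([np.cos(p),np.sin(p),0]) for p in np.linspace(0,6.28,90)]); print(q.min(0),q.max(0))
E
```

```text
[ 0.46307274 -0.09921023  0.22516601]
[([96, 93, 69, 79, 398], array([143., 132.])), ([105, 101, 51, 63, 1284], array([137., 131.])), ([209, 124, 157, 176, 14529], array([283., 219.])), ([364, 139, 41, 37, 1216], array([384., 157.])), ([422, 156, 96, 68, 2466], array([452., 189.])), ([532, 183, 28, 34, 397], array([550., 197.])), ([65, 224, 53, 50, 1173], array([ 94., 253.])), ([487, 236, 49, 29, 353], array([508., 247.])), ([170, 240, 33, 19, 311], array([188., 249.])), ([402, 289, 25, 59, 484], array([418., 312.])), ([137, 290, 14, 58, 312], array([142., 322.]))]
[243.72361806 123.31663773] [320.56657513 200.62912048]
```

Call:
send_rows(
  targets=[
    [[0,0.001,-0.04],0,0.4],
    [[0,0,-0.04],0,0.4],
    [[0,0,-0.04],0,0.4],
    [[0,0,-0.025],0,0.4],
    [[0,0,-0.015],0,0.4],
    [[0,0,-0.005],0,0.4],
    [[0,0,0],0,0.4],
  ],
)

```text
clock: 23.05
tcp_pos: [0.4627, -0.0979, 0.0596]
orientation: [-3.141, 0.001, 0.14]
force: [0.0, 0.3, -0.8]
grip_width: 0.06
grip_force: 30.0
```

Call:
send_rows(
  targets=[
    [[0,0,-0.002],0,0.4],
    [[0,0,-0.002],0,0.4],
    [[0,0,0],0,0.4],
  ],
  newtons=8,
)

```text
clock: 23.35
tcp_pos: [0.4639, -0.0975, 0.057]
orientation: [3.141, -0.002, 0.142]
force: [-0.7, -0.6, 3.1]
grip_width: 0.0599
grip_force: 8.0
```

Call:
send_rows(
  targets=[
    [[0,0,-0.001],0,0.4],
    [[0,0,0],0,0.4],
    [[0.003,0.0004,0.0004],0,0.4],
    [[0.003,0.0004,0.0003],0,0.4],
    [[0.003,0.0004,0.0002],0,0.4],
    [[0.003,0.0004,0],0,0.4],
  ],
)

```text
clock: 23.95
tcp_pos: [0.4756, -0.0957, 0.0564]
orientation: [3.141, -0.001, 0.142]
force: [-1.1, -1.8, 4.1]
grip_width: 0.0599
grip_force: 8.0
```

Call:
send_rows(
  targets=[
    [[0.003,0.0004,-0.001],0,0.4],
    [[0.003,0.0004,-0.0007],0,0.4],
    [[0.003,0.0004,-0.0005],0,0.4],
    [[0.003,0.0004,-0.0005],0,0.4],
    [[0,0,0],0,0.4],
  ],
)

```text
clock: 24.45
tcp_pos: [0.4879, -0.094, 0.0534]
orientation: [3.141, -0.001, 0.142]
force: [1.0, -1.8, 3.6]
grip_width: 0.0598
grip_force: 8.0
```

Call:
send_rows(
  targets=[
    [[0.002,0.0003,-0.001],0,0.4],
    [[0.002,0,-0.001],0,0.4],
    [[0.001,0,-0.001],0,0.4],
    [[0,0,0],0,0.4],
    [[0,0,0],0,0.4],
  ],
)

```text
clock: 24.95
tcp_pos: [0.4932, -0.0935, 0.0507]
orientation: [3.141, -0.002, 0.141]
force: [1.1, -0.6, 5.8]
grip_width: 0.0599
grip_force: 8.0
```

```bash
python3 - <<'E'
from lean import *
w=grab("wrist"); st=state(); t=st["tcp_pos"]; print(t,st["force"],st["moment"]); i=w["image"]; cv2.imwrite("pics/w12.png",i)
h=cv2.cvtColor(i,cv2.COLOR_BGR2HSV)
print([(r,*h[r,282].tolist()) for r in range(180,262,2)])
pred(w,t)
E
```

```text
[ 0.49323137 -0.09347623  0.05073456] [2.0643736  0.18712856 6.244231  ] [ 0.05656136 -0.17596132  0.01126812]
[(180, 17, 169, 202), (182, 17, 168, 221), (184, 18, 167, 228), (186, 17, 166, 219), (188, 17, 168, 210), (190, 17, 167, 218), (192, 18, 166, 230), (194, 18, 164, 235), (196, 18, 164, 233), (198, 17, 168, 224), (200, 16, 171, 173), (202, 13, 220, 118), (204, 13, 249, 130), (206, 12, 249, 131), (208, 13, 249, 130), (210, 13, 253, 130), (212, 12, 253, 130), (214, 13, 255, 148), (216, 18, 255, 243), (218, 16, 255, 244), (220, 12, 255, 198), (222, 12, 255, 190), (224, 12, 255, 189), (226, 12, 255, 189), (228, 12, 255, 189), (230, 12, 255, 189), (232, 12, 255, 188), (234, 12, 255, 188), (236, 12, 255, 188), (238, 12, 255, 188), (240, 12, 255, 187), (242, 12, 255, 187), (244, 12, 255, 186), (246, 12, 255, 186), (248, 12, 255, 185), (250, 12, 255, 122), (252, 11, 255, 116), (254, 11, 255, 116), (256, 12, 255, 116), (258, 11, 255, 115), (260, 11, 255, 116)]
-6 rim/shoulder/base top rows [np.float64(206.1), np.float64(200.5), np.float64(208.5)]
-3 rim/shoulder/base top rows [np.float64(208.0), np.float64(199.8), np.float64(204.8)]
0 rim/shoulder/base top rows [np.float64(209.8), np.float64(199.1), np.float64(201.1)]
3 rim/shoulder/base top rows [np.float64(212.7), np.float64(199.2), np.float64(197.9)]
6 rim/shoulder/base top rows [np.float64(215.9), np.float64(199.5), np.float64(194.9)]
9 rim/shoulder/base top rows [np.float64(219.3), np.float64(200.0), np.float64(192.0)]
12 rim/shoulder/base top rows [np.float64(222.9), np.float64(200.7), np.float64(189.2)]
16 rim/shoulder/base top rows [np.float64(227.8), np.float64(201.8), np.float64(185.5)]
```

Call:
send_rows(
  targets=[
    [[0.0015,0,-0.001],0,0.4],
    [[0,0,-0.001],0,0.4],
    [[0,0,0],0,0.4],
    [[0,0,0],0,0.4],
    [[0,0,0.002],0,0.4],
    [[0,0,0.001],0,0.72],
    [[0,0,0],0,0.8],
    [[0,0,0],0,0.8],
  ],
)

```text
clock: 25.8
tcp_pos: [0.4933, -0.0935, 0.0511]
orientation: [-3.141, 0.0, 0.142]
force: [-1.5, -1.0, 0.0]
grip_width: 0.0733
grip_force: 0.0
```

Call:
send_rows(
  targets=[
    [[0,0,0.02],0,0.8],
    [[0,0,0.04],0,0.8],
    [[0,0,0.04],0,0.8],
    [[0,0,0.04],0,0.8],
    [[-0.03,0,0.03],0,0.8],
    [[-0.03,0,0.0],0,0.8],
    [[0,0,0],0,0.8],
    [[0,0,0],0,0.8],
  ],
)

```text
clock: 26.6
tcp_pos: [0.4335, -0.0937, 0.2214]
orientation: [3.141, -0.001, 0.141]
force: [-0.6, -0.2, 0.9]
grip_width: 0.0738
grip_force: 0.0
```

```bash
python3 - <<'E'
from lean import *
w=grab("wrist"); st=state(); t=st["tcp_pos"]; print(t,st["force"]); i=w["image"]; cv2.imwrite("pics/w13.png",i)
h=cv2.cvtColor(i,cv2.COLOR_BGR2HSV); m=cv2.inRange(h,(4,200,60),(16,255,255)); n,l,s,c=cv2.connectedComponentsWithStats(m); print([(s[k].tolist(),c[k].round()) for k in range(1,n) if s[k][4]>150])
m=cv2.inRange(h,(100,120,20),(130,255,255)); n,l,s,c=cv2.connectedComponentsWithStats(m); print("blue",[(s[k].tolist(),c[k].round()) for k in range(1,n) if s[k][4]>150])
for cc in([.4945,-.0935],[.504,.107]):
  for z,R in((.075,.03),(.049,.03),(.005,.019)):
    q=proj(w,[np.array([*cc,z])+R*np.array([np.cos(p),np.sin(p),0]) for p in np.linspace(0,6.28,90)]); print(z,q.min(0).round(1),q.max(0).round(1))
E
```

```text
[ 0.43403437 -0.09369944  0.22120302] [1.25262437 0.71428688 0.39889851]
[([375, 113, 42, 38, 938], array([398., 131.])), ([263, 116, 54, 54, 1779], array([289., 142.])), ([292, 137, 32, 37, 230], array([313., 158.]))]
blue [([68, 71, 97, 76, 3423], array([113., 108.]))]
0.075 [262.1 110.7] [319.9 169.8]
0.049 [263.6 112.5] [317.1 167.2]
0.005 [274.4 124.1] [304.4 154.8]
0.075 [69.  72.5] [127.1 134.1]
0.049 [85.1 77.2] [138.9 134. ]
0.005 [116.1  93.1] [146.4 125. ]
```

```bash
python3 -c "
from workcell import workorder
print(workorder.hand_in())"
```

```text
the job is handed in; nothing more can be done
None
```

The job is handed in (no verdict came back): by my last camera checks the cradle was leaning at about 28–30° and both cups stood upright and released on their own coasters, with no contact with the bystanders that I noticed, at 26.6 s on the clock.

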